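# Key a drive shaft into a pulley hub

### The job

Seat the flanged pulley hub flat and square in the rectangular pocket of the plywood jig and let go of it, then take the keyed shaft by its square end, push it into the hub bore and turn it until its key slips into the keyway, and push on against the jig's spring pin until the shaft collar is fully home on the hub. Finish while still holding the shaft and pressing it firmly home, so that I can tighten the set screws; do not knock over the red-capped bottle.

Things in the scene. Friction and masses are not known exactly. Their poses are not given: they have to be found in the camera images.
- hub_mid (a point): Flanged pulley hub, loose, on the table, 0.3 kg: dark rectangular flange plate, 70 mm along x, 54 mm along y, 10 mm thick; on it an aluminium toothed pulley 45 mm in diameter, from 10 to 44 mm above the underside (take it there, above the flange). The pulley turns stiffly in the flange (0.2 N m). The point is on its axis 22 mm above its underside (half-way up), z up
- hub_base (a point): centre of the underside of the hub's flange, axes as hub_mid
- hub_top (a point): centre of the hub's top face, 44 mm above its underside, axes as hub_mid: mouth of a vertical bore 22 mm in diameter, with one keyway 9 mm wide that reaches 15.5 mm out from the axis, over the whole height. As the pulley turns, the keyway's direction is not given: it lies within 0.45 rad either side of this frame's -x and must be seen, or felt by turning the shaft
- jig_pocket (a point): centre of the pocket floor of the plywood jig (fixed, 150 x 126 mm), 34 mm above the table, z up. Pocket 73 mm along x, 57 mm along y; walls 9 mm high (top 43 mm above the table), their upper 5 mm sloped as a lead-in. The flange fits either way round (half a turn). In the middle a 16 mm steel pin with conical nose stands 8 mm above the floor, inside the seated hub's bore
- centre_pin (a joint): how far that spring-loaded centring pin is pushed down by the shaft's end, m: 0 up, 0.014 with the shaft fully home, at most 0.018; the spring resists with 3 N at 0 and 7 N at 0.014; keep pressing with 10 to 20 N in all at the end
- shaft_grip (a point): centre of the shaft's square end, the part to take: 18 x 18 mm, 42 mm tall, sides along x and y of this frame, z up along the shaft. Oiled steel shaft, loose, 0.28 kg, 100 mm long, hanging upright by its collar in a plywood fork; lift it straight up over 55 mm. Below the square end the collar, 40 mm in diameter, 8 mm thick. A red line on the collar marks the key's side, this frame's -x
- shaft_collar (a point): centre of the collar's underside, 29 mm below shaft_grip, same axes; meets hub_top when home. Below it the 20 mm round shaft, 50 mm long, tapered to 14 mm over the last 4 mm. Its brass key, 6 mm wide, 4 mm proud, points along -x, from 12 to 36 mm above the shaft's end: the end enters the bore 12 mm before the key meets the hub's top. At the start the key faces the robot within 0.6 rad
- rack_top (a point): the open-fronted plywood fork that holds the shaft, fixed, foot 100 x 84 mm: point on the middle of its slot at the top, 66 mm above the table; the slot is 30 mm wide and opens towards -x of this frame
- hardener_bottle: small white bottle with red cap, 48 mm in diameter, 114 mm tall, loose, standing beside the work; origin at the centre of its underside, z up
Not all that is in view belongs to the job. What is shaped like the part that bears hub_mid but pink or turquoise is not meant.

How it is judged:
By the outcome, as a careful person would: the job done as asked, in the order asked, and still so for the second after the job is handed in, while the arm keeps its last pose, push and grip.
It also fails if it takes over 58 s, if anything falls off the work surface, if the arm or the gripper's body presses on something with over 40 N, if the wrist force passes 120 N, or if a joint passes its speed limit or range.

### The arm

A 7-joint arm with a two-finger parallel gripper is mounted at the origin on a cart in front of the work surface, level with it; the furniture and walls round the work are solid. World frame = base frame: x ahead of the robot, y to its left, z up, the work surface at z = 0. Lengths are in mm, angles in rad, forces in N, time in s.
With the tool pointing down it reaches from about 400 to 900 mm from the base axis. Payload 5.5 kg.
Tool frame: the origin (TCP) lies at the very end of the fingers, on their centre line; the grasp point (between the pads) lies 19 mm behind it; z points along the fingers, y is the direction in which the jaws open and shut (so a half turn about z gives the same grasp; the last joint's range is limited). The gripper opens to 85 mm and grips with 20 to 120 N. Pads are 22 mm wide; open, the fingers measure 114 mm over their backs; the gripper's body (76 mm by 85 mm) begins 54 mm behind the grasp point. The pads swing forward as they close: fully open they stand 13 mm farther back than shut.
Start: joints at [1.55, 0.501, -0.427, 1.55, 0.221, 1.138, -0.21], TCP at [182.038, -623.989, 209.31] pointing down, gripper open.
Joint ranges: [-2.88, 2.88], [-0.31, 2.03], [-1.54, 1.56], [0.2, 2.42], [-1.41, 4.55], [0.19, 2.02], [-2.57, 2.57]. Speed limits (rad/s): [2.57, 2.57, 3.14, 3.14, 3.14, 3.14, 3.14].

### API

Orientations are given as a unit quaternion [w, x, y, z].
In Python, from bench import arm, claw, vision, job gives the robot as it stands. The module is installed in compiled form; this text tells all that it offers. Calls block until the motion is done:
- arm.movep(position, orientation): joint-space move of the TCP to a pose.
- arm.move_straight(position, orientation=None, v=150, until_force=None): straight line of the TCP; orientation=None keeps the orientation; v is the mean speed in mm/s. With until_force (N) it stops when the force on the tool has changed by that much, and returns True; else False.
- arm.move_j(angles): joint-space move.
- claw.open_jaws() and claw.gripper_close(): open the fingers fully, or close them until they stop; the grip force is fixed at half the most.
- arm.sleep(seconds).
- arm.ik(position, orientation): joint angles nearest the present ones, or None.
- arm.get_obs(): the state.
- vision.camera(name): name is "side" or "top" or "wrist"; returns (picture, depth): 384x512x3 uint8, blue, green, red; 384x512 float32, mm along the optical axis (not along the pixel's ray), 0 where there is no reading.
- vision.calibration(name): a dict with "fx", "fy", "cx", "cy" (pixels), "D" ([k1, k2, p1, p2, k3] as OpenCV has them; the pictures are not rectified), "cam_to_world" (4x4, takes a point from camera to world coordinates); the wrist camera has in their place "T_tool_cam" (4x4, takes a point from camera to tool coordinates, whose origin is the TCP and whose axes are the flange's). Camera axes: x right, y up, looking along -z (the intrinsics and any distortion apply to the point x, -y, -z); pixel columns grow to the right and rows downward; lengths in mm; the calibration is good to about 2 mm. A picture is of the moment at which its call begins: read the wrist's pose just before it. calibration takes no time and is no camera call.
A pose or a line that the arm cannot do raises arm.MotionError and nothing moves.
- job.finish_job(): hands the job in, once; it reports no verdict.
The state is a dict: "clock": time; "qpos": joint angles; "joint_vel": joint speeds; "joint_torque": joint torques, N m; "ee_pos": TCP position; "eef_rot": TCP orientation; "wrist_force": force on the tool from outside, world axes, zero at the start; "ft_torque": the same for the moment, N m; "grip_width": opening from 0.0 (shut) to 1.0 (fully open).
Only numpy, scipy, OpenCV 4.12 (cv2) and the standard library are available. Lean on these libraries where they do the work, as an engineer would, in place of code of your own. Each camera call takes 0.05 s, during which the arm holds its last target.

## Working session

There is one attempt and no reset: what is moved stays moved. The work goes in short steps, each a Python script; the robot and the scene stay as the last script left them, time stands still between calls to the robot, and variables do not carry over. Pictures are saved under pics/ and viewed, and the job is handed in when it is done.

```bash
mkdir -p pics; ls
python3 - <<'E'
from bench import arm, claw, vision, job
import cv2,numpy as np
o=arm.get_obs();print(o)
for n in ["side","top","wrist"]:
    im,d=vision.camera(n);cv2.imwrite(f"pics/{n}0.png",im);np.save(f"pics/{n}0.npy",d)
    c=vision.calibration(n);print(n,{k:(np.round(v,4).tolist() if not isinstance(v,float) else v) for k,v in c.items()}, d.min(),d.max())
E
```

```text
pics
{'clock': 0.0, 'qpos': array([ 1.55022302,  0.50187306, -0.42677573,  1.5514824 ,  0.22080008,
        1.13828436, -0.21029404]), 'joint_vel': array([-0.00142753, -0.00086709, -0.00267957,  0.00084196, -0.00087556,
        0.00045191,  0.00057347]), 'joint_torque': array([ 6.63997071e-04, -5.69517660e+01, -5.81531793e+00, -2.80934304e+01,
        1.06371398e-02,  1.19328641e-02, -3.48189496e-05]), 'ee_pos': array([ 181.72807156, -623.29458515,  208.2287334 ]), 'eef_rot': array([-9.89429574e-04,  9.89946675e-01,  1.41437585e-01, -1.08521947e-04]), 'wrist_force': array([ 0.26653759, -0.5041076 , -0.55072911]), 'ft_torque': array([-0.04419975,  0.04987374,  0.01537453]), 'grip_width': 0.9992464593003093}
side {'fx': 478.9260452210108, 'fy': 478.9260452210108, 'cx': 248.2209052035492, 'cy': 189.89589287310866, 'D': [0.0439, 0.0, 0.0, 0.0, 0.0], 'cam_to_world': [[-0.9889, 0.0982, -0.1114, 459.9969], [-0.1471, -0.5465, 0.8245, 903.9738], [0.0201, 0.8317, 0.5548, 573.0553], [0.0, 0.0, 0.0, 1.0]]} 0.0 2251.6125
top {'fx': 437.91257063733593, 'fy': 437.91257063733593, 'cx': 256.0148867834405, 'cy': 198.92343086788756, 'D': [-0.0633, 0.0, 0.0, 0.0, 0.0], 'cam_to_world': [[0.0008, 0.9965, -0.0839, 483.2642], [-1.0, 0.0, -0.0091, 183.5193], [-0.009, 0.0839, 0.9964, 948.2785], [0.0, 0.0, 0.0, 1.0]]} 0.0 1819.1354
wrist {'fx': 277.70362480447733, 'fy': 277.70362480447733, 'cx': 258.4282990840715, 'cy': 189.63919225911388, 'D': [-0.0418, 0.0, 0.0, 0.0, 0.0], 'T_tool_cam': [[0.0003, 0.9447, 0.328, 84.8515], [1.0, 0.0001, -0.0012, -0.0423], [-0.0011, 0.328, -0.9447, -163.4436], [0.0, 0.0, 0.0, 1.0]]} 0.0 1487.2461
```

View pics/side0.png

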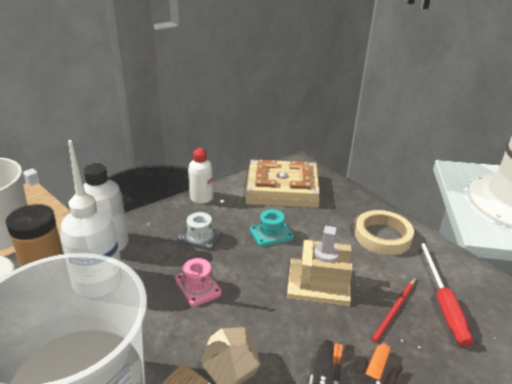

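View pics/top0.png

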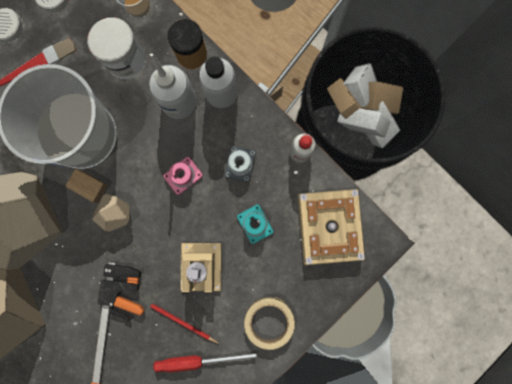

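View pics/wrist0.png

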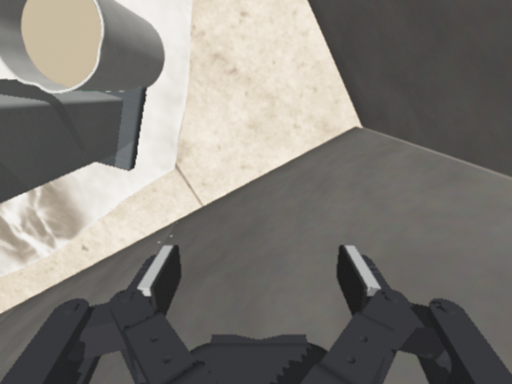

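The dark and aluminium hub is at top (239,163) and side (199,229). The look-alikes are pink (top 183,175) and turquoise (top 255,224), both excluded by colour. The jig is at top (331,228), the shaft and rack at (200,270), and the bottle at (303,147). I'll enlarge these next.

```bash
cat > h.py <<'E'
import numpy as np, cv2
from bench import arm, claw, vision, job
def und(n,px):
    c=vision.calibration(n);K=np.array([[c["fx"],0,c["cx"]],[0,c["fy"],c["cy"]],[0,0,1.]])
    p=cv2.undistortPoints(np.array(px,float).reshape(-1,1,2),K,np.array(c["D"],float)).reshape(-1,2)
    return c,np.c_[p[:,0],-p[:,1],-np.ones(len(p))]
def q2R(q):
    from scipy.spatial.transform import Rotation as R
    return R.from_quat([q[1],q[2],q[3],q[0]]).as_matrix()
def camT(n,obs=None):
    c=vision.calibration(n)
    if n!="wrist": return np.array(c["cam_to_world"])
    T=np.eye(4);T[:3,:3]=q2R(obs["eef_rot"]);T[:3,3]=obs["ee_pos"]
    return T@np.array(c["T_tool_cam"])
def rays(n,px,obs=None):
    c,r=und(n,px);T=camT(n,obs);return T[:3,3],r@T[:3,:3].T
def onplane(n,px,z,obs=None):
    o,d=rays(n,px,obs);return o+d*((z-o[2])/d[:,2])[:,None]
def bydepth(n,px,dep,obs=None):
    o,d=rays(n,px,obs);px=np.array(px).reshape(-1,2).astype(int)
    return o+d*dep[px[:,1],px[:,0]][:,None]
def project(n,P,obs=None):
    c=vision.calibration(n);K=np.array([[c["fx"],0,c["cx"]],[0,c["fy"],c["cy"]],[0,0,1.]])
    T=camT(n,obs);p=(np.array(P,float).reshape(-1,3)-T[:3,3])@T[:3,:3];p=p*[1,-1,-1]
    return cv2.projectPoints(p,np.zeros(3),np.zeros(3),K,np.array(c["D"],float))[0].reshape(-1,2)
def down(yaw):
    # tool z down; tool y axis at angle yaw (world) ; R=[x,y,z]
    from scipy.spatial.transform import Rotation as R
    y=np.array([np.cos(yaw),np.sin(yaw),0]);z=np.array([0,0,-1.]);x=np.cross(y,z)
    q=R.from_matrix(np.c_[x,y,z]).as_quat();return np.array([q[3],q[0],q[1],q[2]])
def snap(n,name):
    o=arm.get_obs();im,d=vision.camera(n);cv2.imwrite(f"pics/{name}.png",im);np.save(f"pics/{name}.npy",d);return o,im,d
def crop(im,x,y,w,h,name,s=4):
    c=im[y:y+h,x:x+w];cv2.imwrite(f"pics/{name}.png",cv2.resize(c,None,fx=s,fy=s,interpolation=cv2.INTER_CUBIC))
E
python3 - <<'E'
from h import *
im=cv2.imread("pics/top0.png");d=np.load("pics/top0.npy")
crop(im,170,120,200,150,"c1");
for n,p in dict(hub=(239,157),jig=(331,195),jigpin=(331,227),shaft=(196,272),bottle=(304,142),table=(220,320),rack=(195,248)).items():print(n,bydepth("top",[p],d).round(1))
s=cv2.imread("pics/side0.png");crop(s,170,130,200,150,"c2")
crop(im,165,230,70,70,"c3",8)
E
```

```text
hub [[651.3 228.5  22.5]]
jig [[568.5  34.6  34. ]]
jigpin [[501.3  36.7  42. ]]
shaft [[414.8 304.4 115.8]]
bottle [[664.4  98.2 112.4]]
table [[303.2 269.   -1.5]]
rack [[457.1 321.7  14.7]]
```

View pics/c1.png

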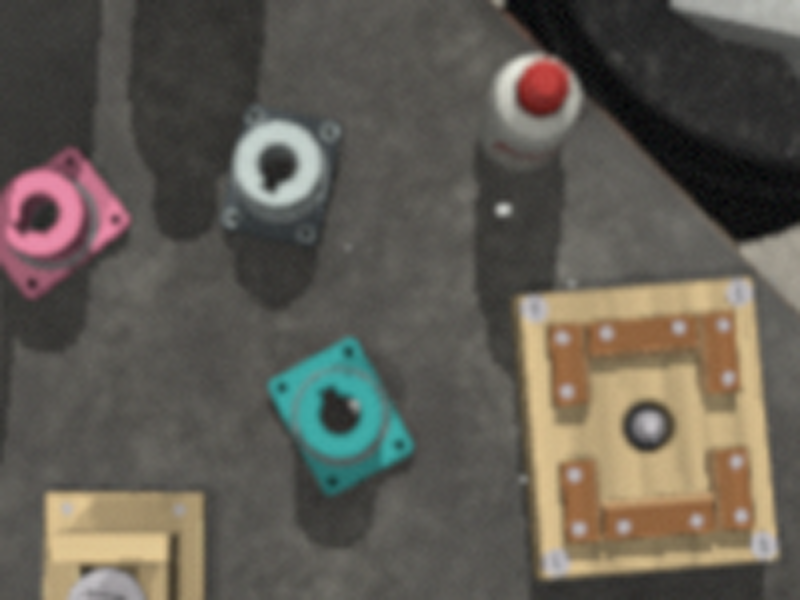

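View pics/c2.png

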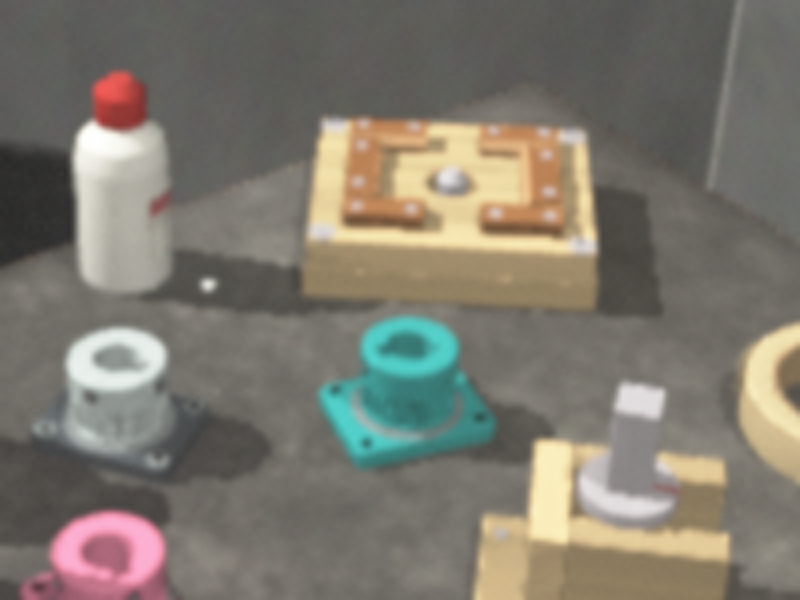

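View pics/c3.png

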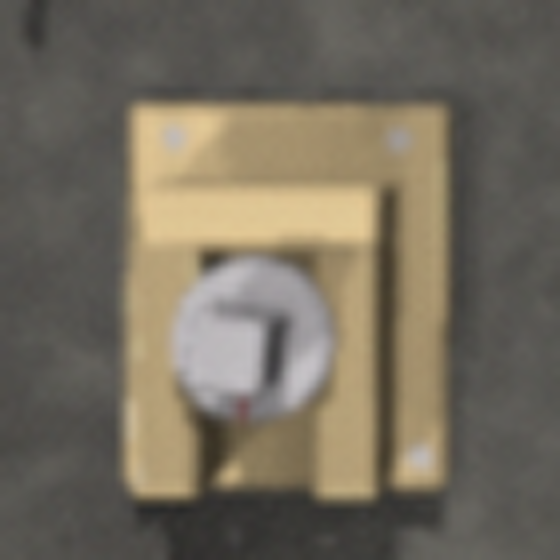

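Confirmed: the only hub with a dark flange and aluminium pulley is the one at top (239,163), and its keyway faces the robot. Next I'll measure each thing.

Run:
```python
from h import *
im=cv2.imread("pics/top0.png");d=np.load("pics/top0.npy")
vv,uu=np.mgrid[0:384,0:512];P=bydepth("top",np.c_[uu.ravel(),vv.ravel()],d).reshape(384,512,3)
def sel(c,r,z0,z1):
    m=(np.hypot(P[...,0]-c[0],P[...,1]-c[1])<r)&(P[...,2]>z0)&(P[...,2]<z1)&(d>0);return m
def circ(m,z):
    cs,_=cv2.findContours(m.astype(np.uint8),cv2.RETR_EXTERNAL,cv2.CHAIN_APPROX_NONE);c=max(cs,key=cv2.contourArea)
    e=cv2.fitEllipse(c);ctr=onplane("top",[e[0]],z)[0];return e,ctr
def rect(m,z):
    cs,_=cv2.findContours(m.astype(np.uint8),cv2.RETR_EXTERNAL,cv2.CHAIN_APPROX_NONE);c=max(cs,key=cv2.contourArea)
    w=onplane("top",c.reshape(-1,2),z)[:,:2].astype(np.float32);return cv2.minAreaRect(w)
m=sel((648,225),60,38,50);print("hub top",circ(m,44),m.sum())
m=sel((648,225),60,5,50);print("flange all",rect(m,10))
m=sel((501,37),110,15,60);print("jig",rect(m,34))
m=sel((501,37),110,39,50);print("jig walls",rect(m,43),m.sum())
m=sel((501,37),15,38,60);print("pin",circ(m,42),m.sum())
m=sel((415,304),30,105,125);print("shaft top",circ(m,116),rect(m,116),m.sum())
m=sel((415,304),30,66,82);print("collar",circ(m,74),m.sum())
m=sel((664,98),40,20,125);print("bottle cap",circ(sel((664,98),40,100,125),114))
for y in range(236,296,4): print(y,P[y,176:228:4,2].round().astype(int))
hsv=cv2.cvtColor(im,cv2.COLOR_BGR2HSV)
b=im.astype(int);red=((b[...,2]-b[...,1])>30);red[:,:185]=0;red[:,212:]=0;red[:255]=0;red[295:]=0
ys,xs=np.nonzero(red);print("red",xs,ys, onplane("top",[[xs.mean(),ys.mean()]],74) if len(xs) else 0)
```

```text
hub top (((239.53286743164062, 160.42330932617188), (20.82081413269043, 21.088891983032227), 142.4579315185547), array([640.12406063, 226.27307491,  44.        ])) 283
flange all ((641.672119140625, 226.68365478515625), (55.308319091796875, 72.88615417480469), 77.68399047851562)
jig ((503.3690490722656, 36.34501647949219), (147.8804168701172, 126.98896789550781), 4.526580333709717)
jig walls ((467.94287109375, 32.164669036865234), (41.73725128173828, 98.4011459350586), 4.561625003814697) 1370
pin (((331.62933349609375, 226.10812377929688), (5.856958389282227, 6.916103839874268), 78.55562591552734), array([503.16214232,  35.40955219,  42.        ])) 40
shaft top (((193.42250061035156, 273.42840576171875), (10.246699333190918, 11.515732765197754), 66.04138946533203), array([412.10368256, 309.21601086, 116.        ])) ((411.97161865234375, 309.0691223144531), (16.885202407836914, 20.80748748779297), 0.25159475207328796) 103
collar (((199.21644592285156, 269.7226257324219), (25.527891159057617, 26.10028839111328), 67.09945678710938), array([415.86617691, 304.08958166,  74.        ])) 397
[... 206 characters left out ...]
 3 -2]
240 [ 2 -1  2  0  0  1 -1  3  3  2  4  1  0]
244 [ 0  2 13 12 15 13 11 12 10 12 14 12 -3]
248 [ 2  1 13 12 15 15 15 14 15 13 13 14 -1]
252 [ 1 -3 13 31 31 35 28 30 32 29 13 13  2]
256 [ 2 -1 66 68 69 64 69 69 69 66 10 14  2]
260 [ 0  0 67 68 68 66 68 68 66 66 12 16  2]
264 [-1  1 68 67 76 78 78 13 65 64 12 13  0]
268 [  1   1  65  74 103  92  79  77  67  64  11  13  -1]
272 [  1   2  70  76 117 116  86  74  66  63  13  13   0]
276 [ -1  -3  67 114 117 118  81  74  66  63  13  15  -1]
280 [ 1  0 67 68 77 73 74 14 67 63 14 14  2]
284 [  3   1  70  68  32  15  12  13 948  63  12  13   0]
288 [-1  2 68 67 27 15 11 11 67 63 11 12  3]
292 [-2  1  2  3  2  2  1  4 -2  4  3  0  2]
red [] [] 0
```

Run:
```python
from h import *
hy=-0.215
for nm,p,yw in [("hub",(641,226,230),hy-np.pi/2),("jig",(503,36,100),0.079-np.pi/2),("shaft",(414,305,80),-np.pi/2),("shaft+",(414,305,150),-np.pi/2+.4),("jig+.5",(503,36,90),-np.pi/2+.6),("jig-.5",(503,36,90),-np.pi/2-.6)]:
    q=arm.ik(p,down(yw));print(nm,None if q is None else np.round(q,2))
arm.movep([641,226,230],down(hy-np.pi/2))
o,im,d=snap("wrist","w1");print(o["clock"],o["ee_pos"],o["wrist_force"])
crop(im,130,80,250,190,"w1c",3)
```

```text
hub [ 0.14  0.63 -0.8   1.44  0.46  1.27 -2.49]
jig [ 0.67  0.57 -1.01  1.99  0.61  0.92 -2.15]
shaft [-0.52  0.41 -0.21  2.    0.12  0.74 -2.37]
shaft+ [-0.33  0.33 -0.43  1.95  0.17  0.9  -2.01]
jig+.5 [ 0.71  0.63 -1.08  2.    0.7   0.94 -1.7 ]
jig-.5 [ 0.33  0.43 -0.55  2.01  0.31  0.79 -2.57]
3.5167 [641.50562023 224.7499786  229.87830853] [ 0.56877253 -0.61725125 -0.26686397]
```

View pics/w1c.png

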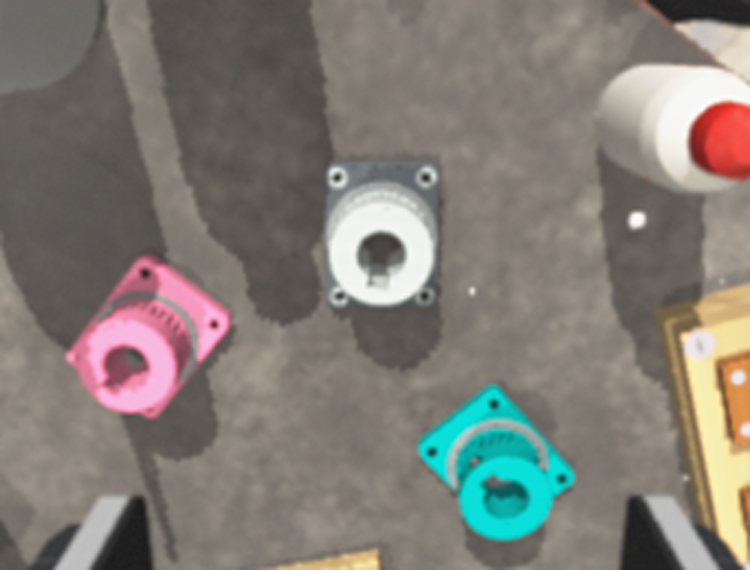

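View pics/w1.png

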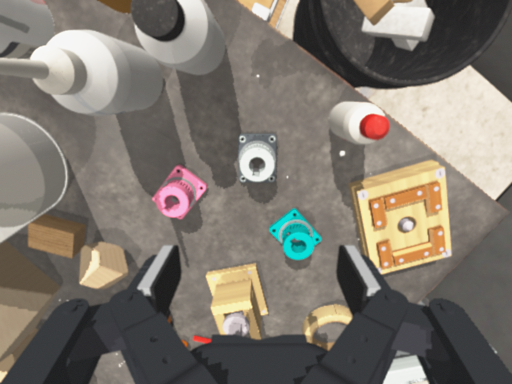

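The wrist view shows the hub at (257,160), square to the image with its keyway facing down (-x). The jig is at (405,215) and the shaft top at (236,325). Now I'll refine the positions.

```bash
cat > ref.py <<'E'
from h import *
E
python3 - <<'E'
from h import *
im=cv2.imread("pics/w1.png");d=np.load("pics/w1.npy")
o=dict(ee_pos=np.array([641.50562023,224.7499786,229.87830853]))
o=arm.get_obs()
vv,uu=np.mgrid[0:384,0:512];P=bydepth("wrist",np.c_[uu.ravel(),vv.ravel()],d,o).reshape(384,512,3)
def big(m):
    cs,_=cv2.findContours(m.astype(np.uint8),cv2.RETR_EXTERNAL,cv2.CHAIN_APPROX_NONE);return max(cs,key=cv2.contourArea)
near=lambda c,r:(np.hypot(P[...,0]-c[0],P[...,1]-c[1])<r)&(d>0)
g=im.min(axis=2)
m=near((641,226),50)&(P[...,2]>38)&(P[...,2]<50);e=cv2.fitEllipse(big(m));print("hubtop",e,onplane("wrist",[e[0]],44,o))
m=near((641,226),55)&(P[...,2]>4)&(P[...,2]<50);w=onplane("wrist",big(m).reshape(-1,2),10,o)[:,:2].astype(np.float32);print("flange",cv2.minAreaRect(w))
# keyway: dark inside ring
ring=cv2.medianBlur(g,1)
t=onplane("wrist",[e[0]],44,o)[0]
for a in np.arange(np.pi-.9,np.pi+.9,.1):
    q=t+np.array([np.cos(a-.215)*13.3,np.sin(a-.215)*13.3,0]);p=project("wrist",q,o)[0]
    print(round(a-np.pi,2),int(cv2.getRectSubPix(g,(1,1),p.tolist())[0,0]),end="; ")
print()
m=near((503,36),110)&(P[...,2]>20)&(P[...,2]<60);w=onplane("wrist",big(m).reshape(-1,2),34,o)[:,:2].astype(np.float32);print("jig",cv2.minAreaRect(w))
m=near((503,36),14)&(P[...,2]>37.5)&(P[...,2]<60);e=cv2.fitEllipse(big(m));print("pin",onplane("wrist",[e[0]],42,o),e)
for c,z in ((( 664,97),114),):
  m=near(c,40)&(P[...,2]>100)&(P[...,2]<130);e=cv2.fitEllipse(big(m));print("cap",onplane("wrist",[e[0]],z,o))
m=near((414,305),30)&(P[...,2]>108)&(P[...,2]<125);c=big(m);w=onplane("wrist",c.reshape(-1,2),116,o)[:,:2].astype(np.float32);print("shaft top",cv2.minAreaRect(w))
crop(im,200,290,70,45,"w1s",10);crop(im,225,125,65,65,"w1h",9)
E
```

```text
hubtop ((256.7422180175781, 163.99403381347656), (33.49277114868164, 33.865753173828125), 88.1769027709961) [[640.62178642 226.98913856  44.        ]]
flange ((639.96435546875, 227.10130310058594), (53.50184631347656, 68.88628387451172), 77.59699249267578)
-0.9 240; -0.8 239; -0.7 239; -0.6 238; -0.5 209; -0.4 159; -0.3 167; -0.2 189; -0.1 200; 0.0 200; 0.1 197; 0.2 207; 0.3 231; 0.4 240; 0.5 240; 0.6 240; 0.7 240; 0.8 241; 
jig ((505.5453186035156, 36.5176887512207), (153.38055419921875, 125.4614028930664), 5.006679058074951)
pin [[505.07620847  35.99906014  42.        ]] ((408.2729187011719, 226.5437774658203), (7.124516010284424, 9.15910530090332), 50.75373077392578)
cap [[669.11089971  99.117231   114.        ]]Traceback (most recent call last):
  File "<stdin>", line 23, in <module>
  File "<stdin>", line 7, in big
ValueError: max() iterable argument is empty
```

Run:
```python
from h import *
im=cv2.imread("pics/w1.png");crop(im,200,290,70,45,"w1s",10);crop(im,225,125,65,65,"w1h",9)
q=down(-0.2155-np.pi/2)
arm.movep([640.5,227,75],q)
print(arm.move_straight([640.5,227,15],v=80,until_force=8))
claw.gripper_close()
o=arm.get_obs();print(o["clock"],o["ee_pos"],o["grip_width"],o["wrist_force"])
arm.move_straight([640.5,227,110],v=120)
o,im,d=snap("wrist","w2");print(o["clock"],o["ee_pos"],o["grip_width"],o["wrist_force"])
o,im,d=snap("side","s2");crop(im,120,100,220,170,"s2c",3)
```

```text
False
5.6167 [641.15296728 227.23730859  16.02538868] 0.4860191520210149 [-1.75550606 -1.78255788  5.8904081 ]
6.5583 [639.78261069 226.43905077 108.9718987 ] 0.4872094782275173 [-0.68297034  0.02043183 -2.7888821 ]
```

View pics/w2.png

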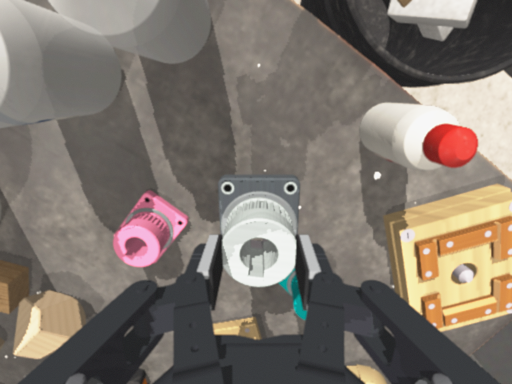

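View pics/s2c.png

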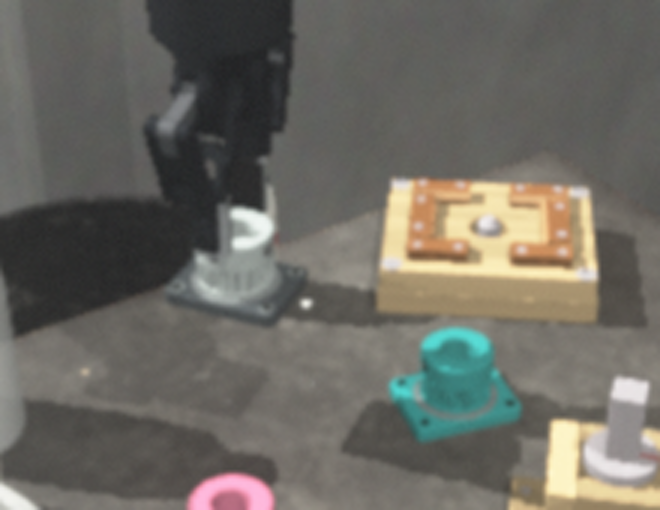

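View pics/w1h.png

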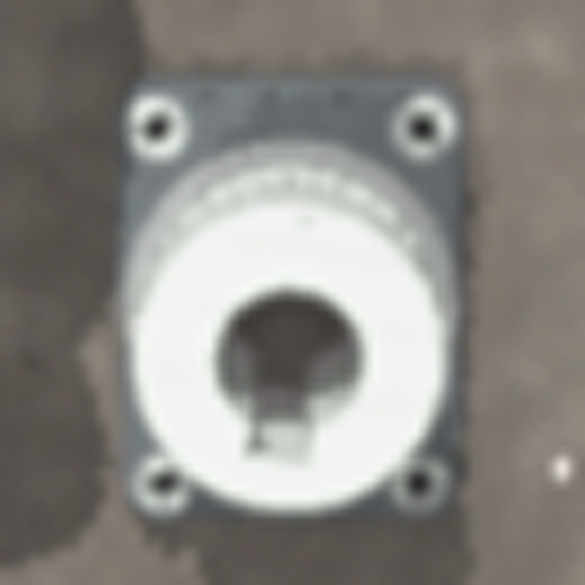

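View pics/w1s.png

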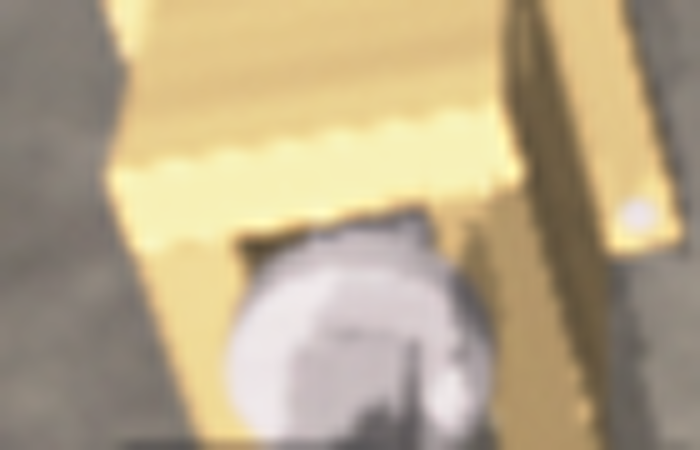

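Run:
```python
from h import *
im=cv2.imread("pics/w2.png");d=np.load("pics/w2.npy")
for i in range(3):
    o=arm.get_obs();print(o["ee_pos"].round(2),o["eef_rot"].round(4))
zb=o["ee_pos"][2]-16
c=onplane("wrist",[[257,253]],zb+44,o);print("hub top axis",c)
vv,uu=np.mgrid[0:384,0:512];P=bydepth("wrist",np.c_[uu.ravel(),vv.ravel()],d,o).reshape(384,512,3)
m=((P[...,2]>zb+36)&(P[...,2]<zb+52)&(np.hypot(P[...,0]-640,P[...,1]-227)<26)&(im.min(axis=2)>120)&(d>0)).astype(np.uint8)
m=cv2.morphologyEx(m,cv2.MORPH_OPEN,np.ones((3,3),np.uint8))
cs,_=cv2.findContours(m,cv2.RETR_EXTERNAL,cv2.CHAIN_APPROX_NONE);k=max(cs,key=cv2.contourArea);e=cv2.fitEllipse(k);print(e,onplane("wrist",[e[0]],zb+44,o))
b=im.copy();cv2.drawContours(b,[k],-1,(0,0,255),1);crop(b,190,150,140,150,"w2c",4)
print("jig floor pts",[P[y,x].round(1).tolist() for x,y in ((440,285),(470,300),(463,272))])
```

```text
[639.66 226.49 108.6 ] [ 5.000e-04  9.942e-01 -1.075e-01 -1.000e-03]
[639.66 226.49 108.6 ] [ 5.000e-04  9.942e-01 -1.075e-01 -1.000e-03]
[639.66 226.49 108.6 ] [ 5.000e-04  9.942e-01 -1.075e-01 -1.000e-03]
hub top axis [[640.07082045 227.171166   136.60005812]]
((258.7759094238281, 250.28916931152344), (72.63837432861328, 75.65608978271484), 88.3648681640625) [[641.57008819 225.82299417 136.60005812]]
jig floor pts [[494.6, 59.7, 32.7], [466.9, 26.5, 34.1], [507.8, 37.0, 35.1]]
```

View pics/w2c.png

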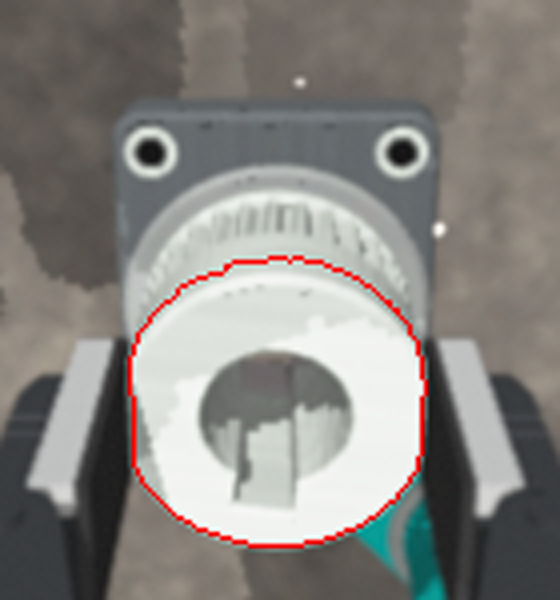

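Run:
```python
from h import *
o=arm.get_obs();print("pin from w2",onplane("wrist",[[463,273]],42,o))
q=down(0.082-np.pi/2)
arm.move_straight([639,226,135],v=150)
arm.movep([503.5,36,130],q)
o,im,d=snap("wrist","w3");print(o["clock"],o["ee_pos"],o["eef_rot"].round(4),o["wrist_force"])
a=0.082;R=np.array([[np.cos(a),-np.sin(a)],[np.sin(a),np.cos(a)]]);c=np.array([504,36])
b=im.copy()
for (w,h,z,col) in ((73,57,34,(255,0,0)),(150,126,34,(0,255,0))):
    pts=np.array([[w,h],[w,-h],[-w,-h],[-w,h]])/2@R.T+c
    p=project("wrist",np.c_[pts,np.full(4,z)],o);cv2.polylines(b,[p.round().astype(int)],True,col,1)
cv2.imwrite("pics/w3o.png",b)
```

```text
pin from w2 [[512.78129677  41.95841848  42.        ]]
7.9 [504.90083411  37.16096873 130.4873417 ] [-6.000e-04  9.992e-01  4.100e-02  1.100e-03] [ 0.05607666  0.04577806 -2.82548561]
```

View pics/w3o.png

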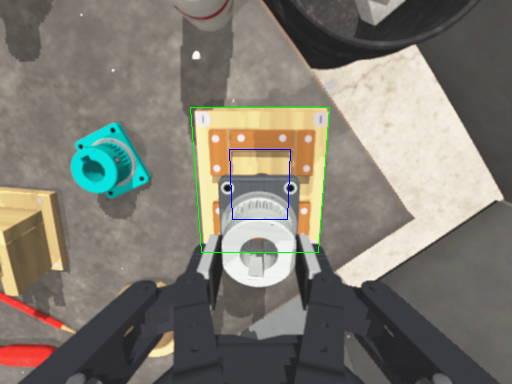

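Run:
```python
from h import *
b=cv2.imread("pics/w3o.png");crop(b,180,95,160,120,"w3c",5)
```

```text
(no output)
```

View pics/w3c.png

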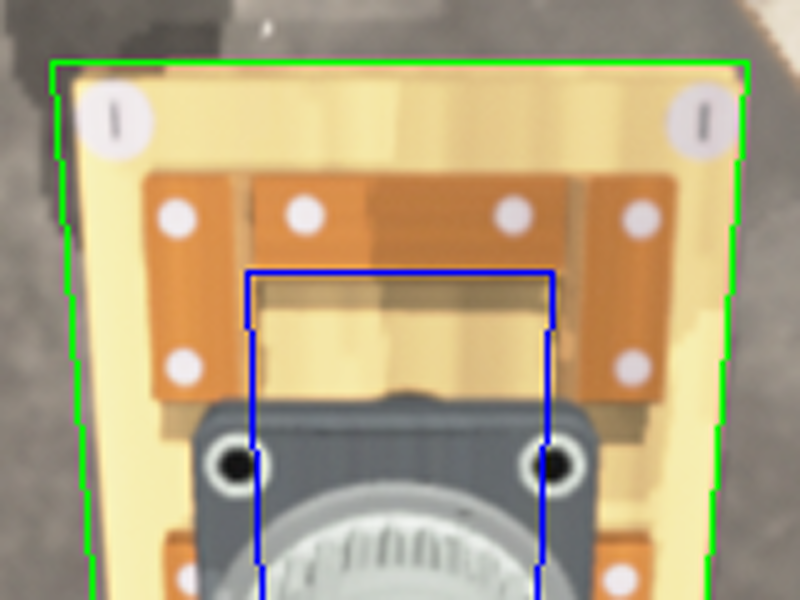

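Run:
```python
from h import *
def st(t=""):
    o=arm.get_obs();print(t,round(o["clock"],2),o["ee_pos"].round(2),o["wrist_force"].round(2),o["ft_torque"].round(2),round(o["grip_width"],3));return o
o=st("pre")
tx,ty=503.7,35.4
err=o["ee_pos"]-np.array([503.5,36,130]);print(err)
tx-=err[0];ty-=err[1]
print(arm.move_straight([tx,ty,63],v=120,until_force=8));o=st()
print(arm.move_straight([tx,ty,48],v=30,until_force=8));o=st()
```

```text
pre 7.95 [505.15  37.76 130.55] [-0.14  0.94 -3.02] [-0.02 -0.05 -0.02] 0.484
[1.65247023 1.76300131 0.55240543]
False
 8.66 [502.59  34.38  63.28] [-0.6   1.11 -3.65] [-0.03 -0.01  0.03] 0.485
True
 9.12 [502.87  33.4   49.95] [ 0.28 -1.54  4.99] [-0.02  0.07 -0.01] 0.487
```

Run:
```python
from h import *
def st(t=""):
    o=arm.get_obs();print(t,round(o["clock"],2),o["ee_pos"].round(2),o["wrist_force"].round(2),o["ft_torque"].round(2),round(o["grip_width"],3));return o
claw.open_jaws();o=st("open")
p=o["ee_pos"]
arm.move_straight([p[0],p[1],180],v=200);o=st("up")
o,im,d=snap("wrist","w4");snap("side","s4");np.savez("pics/w4o.npz",**o)
crop(im,180,80,160,120,"w4c",5)
s=cv2.imread("pics/s4.png");crop(s,230,130,110,90,"s4c",7)
```

```text
open 9.63 [501.44  33.23  49.03] [-0.57  1.25 -0.38] [-0.03  0.01 -0.  ] 0.994
up 10.44 [500.67  32.8  179.16] [-0.46 -0.33  0.21] [ 0.01  0.05 -0.03] 0.999
```

View pics/w4.png

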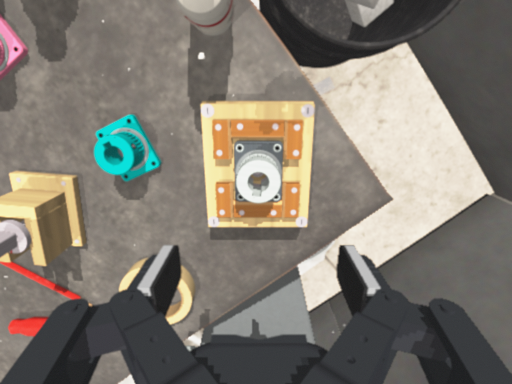

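View pics/w4c.png

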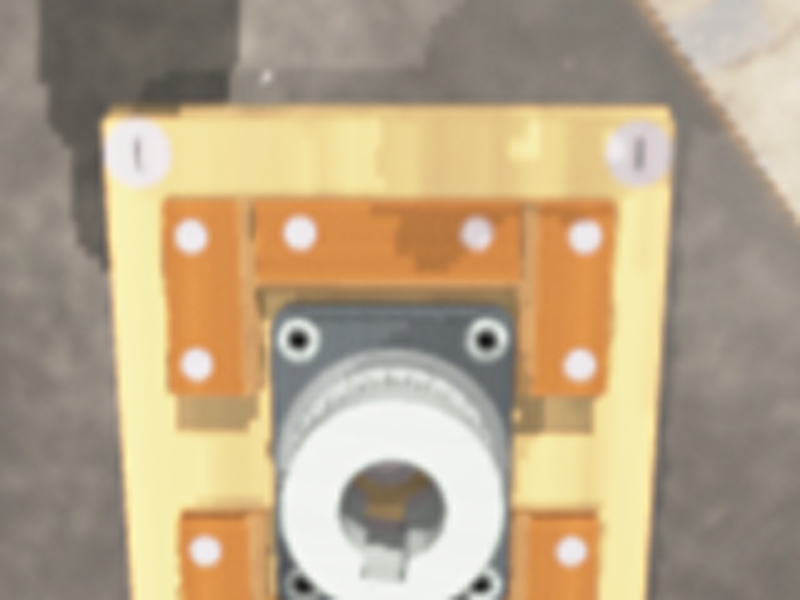

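View pics/s4c.png

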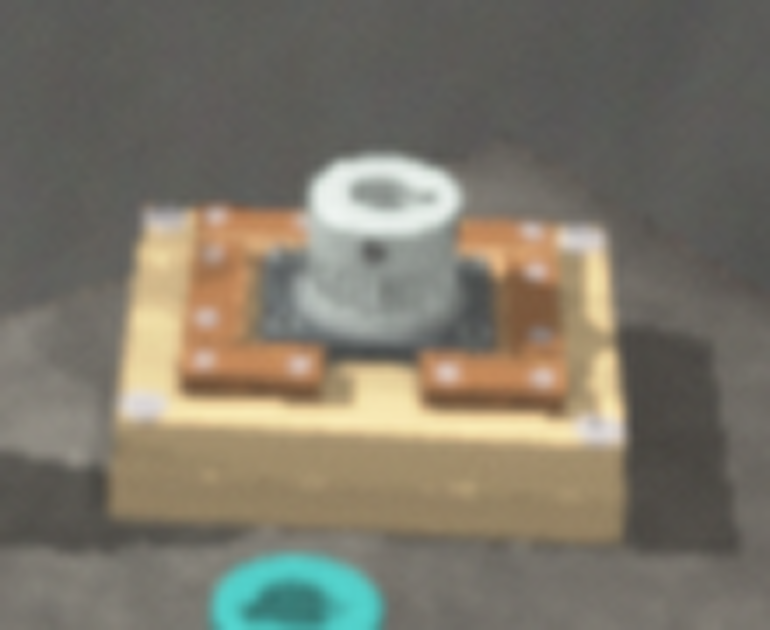

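Run:
```python
from h import *
im=cv2.imread("pics/w4.png");d=np.load("pics/w4.npy");o=dict(np.load("pics/w4o.npz"))
vv,uu=np.mgrid[0:384,0:512];P=bydepth("wrist",np.c_[uu.ravel(),vv.ravel()],d,o).reshape(384,512,3)
m=((P[...,2]>70)&(P[...,2]<90)&(np.hypot(P[...,0]-503,P[...,1]-34)<30)&(im.min(axis=2)>190)).astype(np.uint8)
cs,_=cv2.findContours(m,cv2.RETR_EXTERNAL,cv2.CHAIN_APPROX_NONE);k=max(cs,key=cv2.contourArea);e=cv2.fitEllipse(k)
print(e,onplane("wrist",[e[0]],78,o)); mm=cv2.erode(m,np.ones((3,3)))>0
A=P[mm];f=np.linalg.lstsq(np.c_[A[:,:2]-A[:,:2].mean(0),np.ones(len(A))],A[:,2],rcond=None)[0];print("top plane",f,len(A))
m=((P[...,2]>40)&(P[...,2]<48)&(np.hypot(P[...,0]-503,P[...,1]-34)<50));h=im.max(axis=2)<125
k=(m&h);w=np.c_[uu[k],vv[k]]; print("dark flange z",np.median(P[k][:,2]))
# bore: dark/lower region inside ring
from h import down
q=down(np.pi/2)
print(arm.ik([412,307,230],q),arm.ik([412,307,80],down(np.pi/2)))
arm.movep([440,300,240],q)
o,im,d=snap("wrist","w5");np.savez("pics/w5o.npz",**o);print(o["clock"],o["ee_pos"],o["qpos"])
crop(im,180,80,160,120,"w5c",5)
```

```text
((258.0208740234375, 180.42088317871094), (42.995216369628906, 43.57161331176758), 85.23705291748047) [[503.19659983  33.14016645  78.        ]]
top plane [1.15903182e-03 6.40047721e-04 7.66654311e+01] 871
dark flange z 41.69445909109885
[ 0.37128906  0.67405596 -1.4916447   1.84849601  0.7005836   1.30606612
  0.25529716] [ 0.25335     0.86693985 -1.31503975  1.97789843  0.95859678  1.12260083
  0.08442648]
12.4333 [440.13047451 299.53212659 239.59641144] [ 0.38053973  0.70575231 -1.49099594  1.79411211  0.72401011  1.35070111
  0.2925337 ]
```

View pics/w5.png

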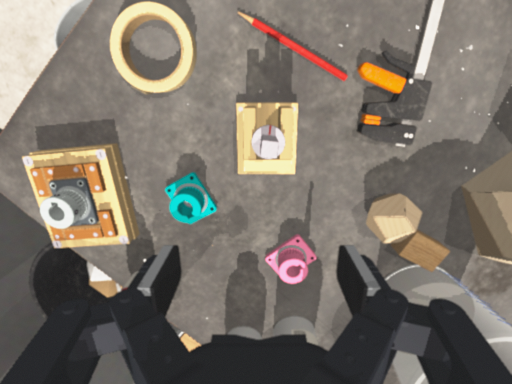

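View pics/w5c.png

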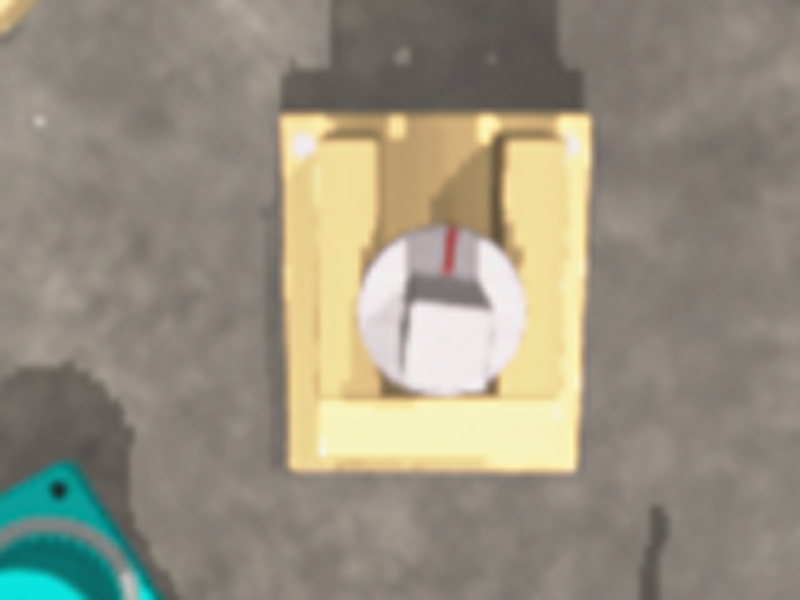

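Run:
```python
from h import *
im=cv2.imread("pics/w5.png");d=np.load("pics/w5.npy");o=dict(np.load("pics/w5o.npz"))
vv,uu=np.mgrid[0:384,0:512];P=bydepth("wrist",np.c_[uu.ravel(),vv.ravel()],d,o).reshape(384,512,3)
# collar+shaft by brightness/low saturation
hsv=cv2.cvtColor(im,cv2.COLOR_BGR2HSV)
m=((hsv[...,1]<40)&(hsv[...,2]>90)&(P[...,2]>68)).astype(np.uint8);m[:, :240]=0;m[:,300:]=0;m[:120]=0;m[165:]=0
cs,_=cv2.findContours(m,cv2.RETR_EXTERNAL,cv2.CHAIN_APPROX_NONE);k=max(cs,key=cv2.contourArea);(c,r)=cv2.minEnclosingCircle(k);e=cv2.fitEllipse(k)
print("collar",c,r,e,onplane("wrist",[c,e[0]],74,o))
cor=np.array([[413,298],[492,308],[488,392],[406,385]])/5+[180,80]
w=onplane("wrist",cor,116,o);print("square",w.round(1).tolist(),w.mean(0),[np.linalg.norm(w[i]-w[i-1]).round(1) for i in range(4)])
red=((im[...,2].astype(int)-im[...,1])>50)&(m*0==0);red[:,:262]=0;red[:,280:]=0;red[:122]=0;red[:]&=(vv<142)&(vv>120)
ys,xs=np.nonzero(red);rw=onplane("wrist",np.c_[xs,ys],74,o);print("red",len(xs),rw.mean(0))
c0=onplane("wrist",[e[0]],74,o)[0];v=rw.mean(0)-c0;print("key yaw",np.arctan2(v[1],v[0])%(2*np.pi)-np.pi)
u,s,vt=np.linalg.svd((rw-rw.mean(0))[:,:2]);print("line dir",vt[0])
tz=[P[y,x,2].round(1) for x,y in ((268,150),(270,154),(272,148))];print("ztop",tz)
for p,yw in (((503,33,170),0),((503,33,110),0),((503,33,90),0),((503,33,90),.4),((503,33,90),-.4),((503,33,150),-.12),((413,306,79),-.12),((413,306,165),-.12)):
    q=arm.ik(p,down(np.pi/2+yw));print(p,yw,None if q is None else q.round(2))
```

```text
collar (268.1129150390625, 141.88710021972656) 17.04726791381836 ((267.8357238769531, 142.29002380371094), (31.378198623657227, 32.89118957519531), 98.38059997558594) [[410.07946176 310.73238015  74.        ]
 [410.55792372 310.40839741  74.        ]]
square [[400.7, 303.6, 116.0], [402.8, 320.0, 116.0], [420.5, 319.5, 116.0], [419.0, 302.2, 116.0]] [410.75697354 311.33036392 116.        ] [np.float64(18.3), np.float64(16.5), np.float64(17.7), np.float64(17.4)]
red 18 [395.58063353 312.21061304  74.        ]
key yaw -0.11975411718282336
line dir [ 0.99965859 -0.02612862]
ztop [np.float64(115.2), np.float64(114.8), np.float64(115.5)]
(503, 33, 170) 0 [ 0.91  0.7  -1.4   1.93  0.75  1.19  0.79]
(503, 33, 110) 0 [ 0.86  0.8  -1.35  1.98  0.88  1.13  0.7 ]
(503, 33, 90) 0 [ 0.85  0.83 -1.33  2.    0.93  1.11  0.67]
(503, 33, 90) 0.4 [ 0.85  0.85 -1.34  2.    0.94  1.13  1.06]
(503, 33, 90) -0.4 [ 0.83  0.8  -1.3   2.    0.9   1.09  0.29]
(503, 33, 150) -0.12 [ 0.89  0.73 -1.38  1.95  0.79  1.16  0.65]
(413, 306, 79) -0.12 [ 0.23  0.81 -1.25  1.98  0.9   1.06  0.01]
(413, 306, 165) -0.12 [ 0.31  0.72 -1.39  1.92  0.77  1.2   0.09]
```

```bash
cat >> h.py <<'E'
def st(t=""):
    o=arm.get_obs();print(t,round(o["clock"],2),o["ee_pos"].round(2),o["wrist_force"].round(2),o["ft_torque"].round(3),round(o["grip_width"],3));return o
E
python3 - <<'E'
from h import *
q=down(np.pi/2-.12)
arm.movep([411,310.5,140],q);st()
print(arm.move_straight([411,310.5,79.5],v=80,until_force=8));st()
claw.gripper_close();st("closed")
arm.move_straight([411,310.5,100],v=60);st()
arm.move_straight([411,310.5,172],v=150)
arm.sleep(.2)
o=st("lifted");o,im,d=snap("wrist","w6");np.savez("pics/w6o.npz",**o);crop(im,190,150,140,150,"w6c",4)
o2,im,d=snap("side","s6");crop(im,250,110,130,120,"s6c",6)
E
```

```text
12.98 [411.48 310.68 140.64] [0.29 0.56 0.52] [ 0.026 -0.005  0.002] 1.002
False
 13.89 [411.03 310.94  79.78] [ 0.38 -0.36  0.28] [0.012 0.045 0.065] 0.999
closed 14.53 [411.16 310.63  79.81] [-0.39 -0.38  3.26] [-0.209  0.025  0.024] 0.192
 15.02 [411.22 310.43 100.24] [-0.35 -0.69 -3.32] [ 0.027  0.054 -0.021] 0.187
lifted 15.85 [410.5  309.94 170.96] [ 0.19  0.85 -2.65] [ 0.027  0.016 -0.016] 0.191
```

View pics/w6.png

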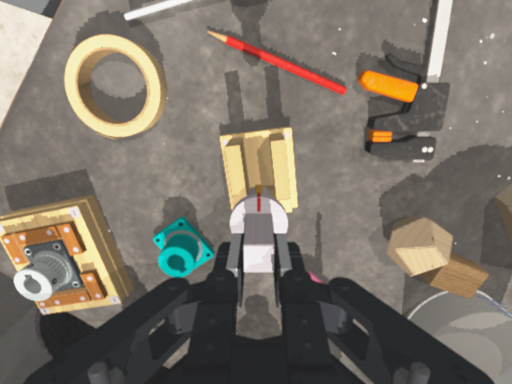

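View pics/s6c.png

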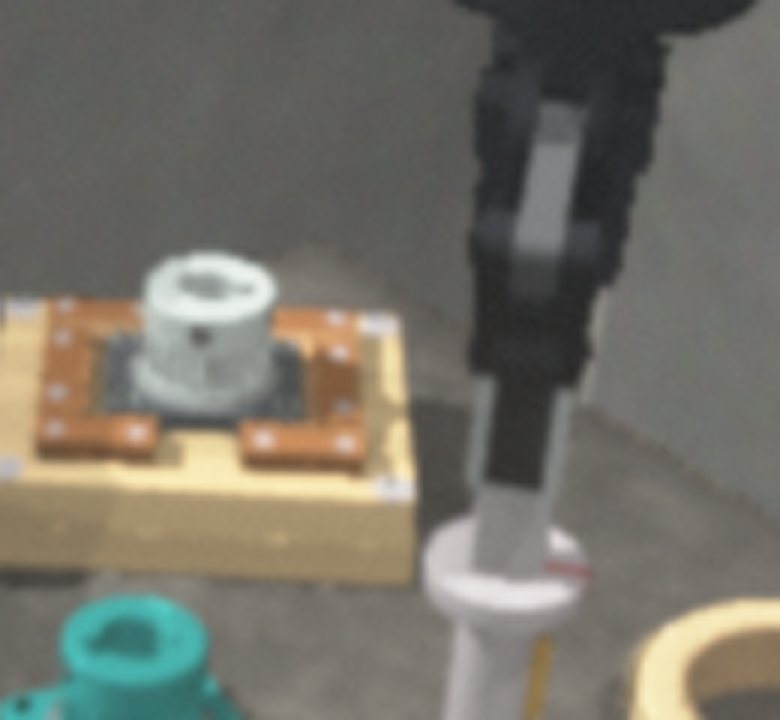

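Run:
```python
from h import *
im=cv2.imread("pics/w6.png");d=np.load("pics/w6.npy");o=dict(np.load("pics/w6o.npz"))
zc=o["ee_pos"][2]-5.8
hsv=cv2.cvtColor(im,cv2.COLOR_BGR2HSV)
m=((hsv[...,1]<40)&(hsv[...,2]>150)).astype(np.uint8);m[:190]=0;m[:,:225]=0;m[:,293:]=0;m[238:]=0
cs,_=cv2.findContours(m,cv2.RETR_EXTERNAL,cv2.CHAIN_APPROX_NONE);k=np.vstack([c for c in cs if cv2.contourArea(c)>30]).reshape(-1,2)
w=onplane("wrist",k,zc,o)[:,:2]; h=cv2.convexHull(w.astype(np.float32)); (c,r)=cv2.minEnclosingCircle(h);print("collar in world",c,r,"tcp",o["ee_pos"])
arm.movep([503.2,33.3,165],down(np.pi/2-.02));arm.sleep(.2);st()
o,im,d=snap("wrist","w7");np.savez("pics/w7o.npz",**o);crop(im,170,120,180,135,"w7c",4)
o2,im,d=snap("side","s7");crop(im,220,80,130,120,"s7c",6)
o2,im,d=snap("top","t7");crop(im,270,170,130,120,"t7c",6)
```

```text
collar in world (409.2481994628906, 310.1159973144531) 20.091266632080078 tcp [410.49572584 309.93863274 170.95789486]
 17.27 [503.08  35.02 165.3 ] [ 0.47  0.05 -3.81] [0.    0.024 0.018] 0.188
```

View pics/w7c.png

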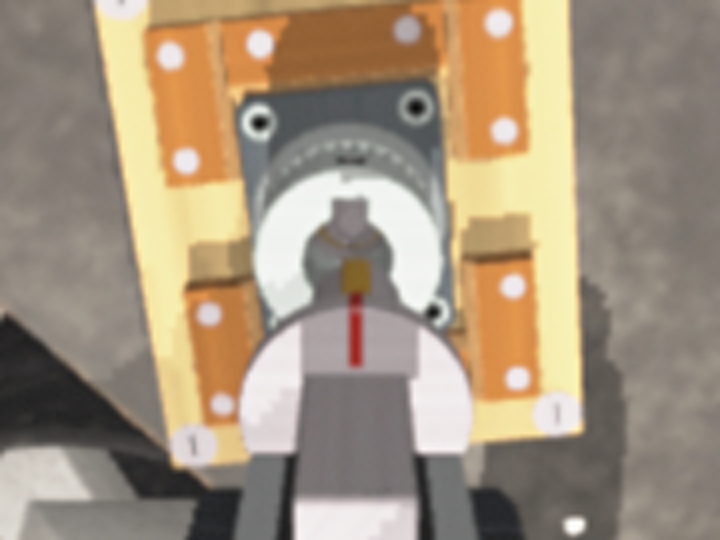

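View pics/s7c.png

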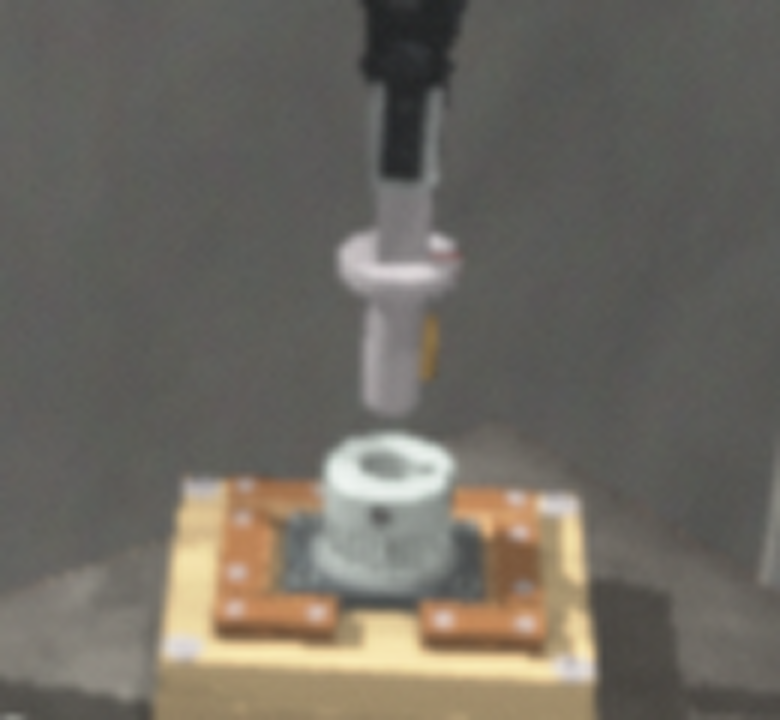

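Run:
```python
from h import *
from scipy.optimize import least_squares
im=cv2.imread("pics/w7.png");o=dict(np.load("pics/w7o.npz"))
b=im[115:205,220:300];hsv=cv2.cvtColor(im,cv2.COLOR_BGR2HSV)
m=((im.min(axis=2)>195)).astype(np.uint8)
m[:150]=0;m[193:]=0;m[:,:228]=0;m[:,285:]=0
cs,_=cv2.findContours(m,cv2.RETR_EXTERNAL,cv2.CHAIN_APPROX_NONE);k=np.vstack(cs).reshape(-1,2)
h=cv2.convexHull(k).reshape(-1,2);h=h[(h[:,1]<190)&(h[:,1]>155)]
w=onplane("wrist",h,78,o)[:,:2]
r=least_squares(lambda p:np.hypot(w[:,0]-p[0],w[:,1]-p[1])-p[2],[503,33,22.5],loss="soft_l1");print(r.x,len(w),np.abs(r.fun).max())
r=least_squares(lambda p:np.hypot(w[:,0]-p[0],w[:,1]-p[1])-22.5,[503,33],loss="soft_l1");print(r.x,"tcp",o["ee_pos"])
v=im.copy();
for p in h: cv2.circle(v,tuple(int(x) for x in p),0,(0,0,255),-1)
crop(v,220,150,80,60,"w7d",8)
```

```text
[501.74702271  33.70847494  22.24978876] 5 0.16154417690954048
[502.17072624  33.82108566] tcp [503.07681162  35.0190088  165.30001999]
```

View pics/w7d.png

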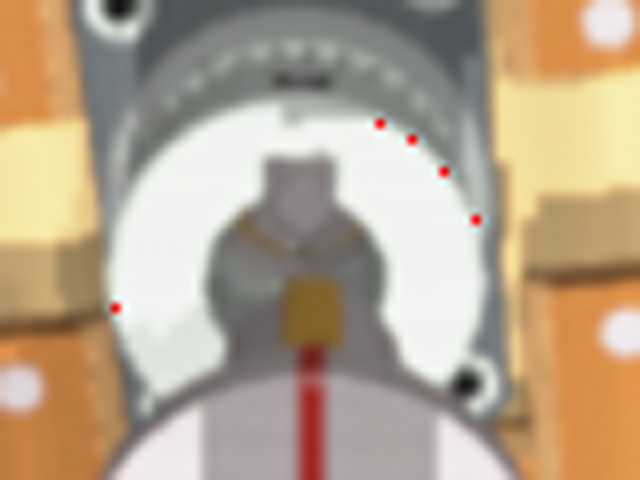

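View pics/t7c.png

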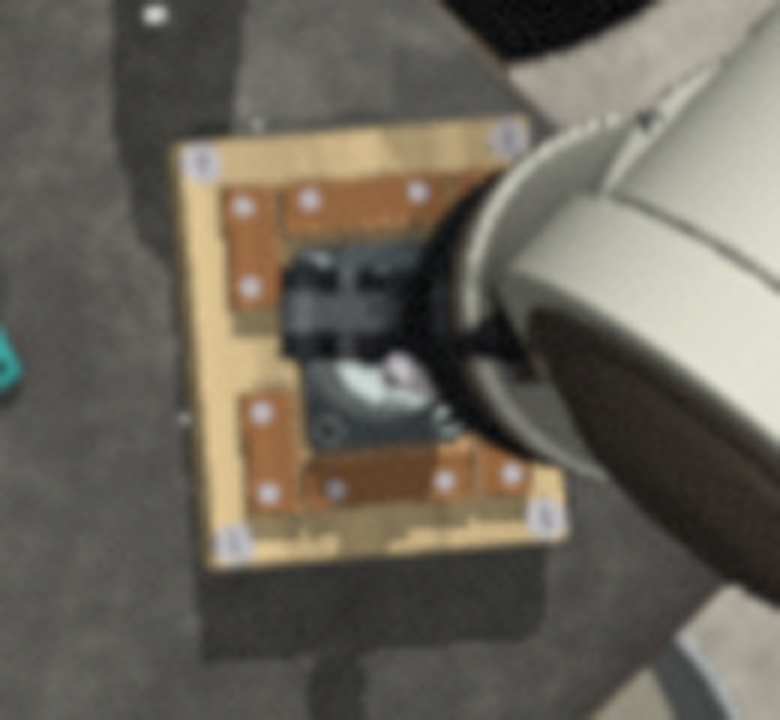

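Run:
```python
from h import *
T=np.array([503.3,33.5]);c=T.copy()
o=arm.get_obs();print(o["ee_pos"],2*np.arctan2(o["eef_rot"][2],o["eef_rot"][1]), "cmd",2*np.arctan2(*down(np.pi/2-.02)[[2,1]]))
for z in (150,146):
    arm.move_straight([c[0],c[1],z],v=40);o=st(z);c=c+(T-o["ee_pos"][:2]);print(c)
```

```text
[503.14300062  34.19126336 165.10266411] 3.123293253404446 cmd 3.121592653589793
150 17.95 [503.14  33.52 149.77] [ 0.52 -0.37 -2.91] [0.031 0.021 0.026] 0.19
[503.46137715  33.48260092]
146 18.2 [503.34  33.39 145.81] [ 0.22  0.09 -2.83] [0.107 0.022 0.011] 0.191
[503.42443827  33.58825224]
```

Run:
```python
from h import *
print(arm.move_straight([503.4,33.5,132],v=30,until_force=6));o=st()
print(arm.move_straight([503.4,33.5,112],v=25,until_force=7));o=st()
o,im,d=snap("wrist","w8");crop(im,170,120,180,135,"w8c",4)
o,im,d=snap("side","s8");crop(im,220,80,130,120,"s8c",6)
```

```text
False
 18.82 [503.29  33.5  131.9 ] [-0.14 -1.08 -2.98] [-0.065  0.135  0.007] 0.194
False
 19.77 [503.39  33.56 112.06] [-0.2   0.03 -3.08] [ 0.002  0.14  -0.023] 0.186
```

View pics/w8c.png

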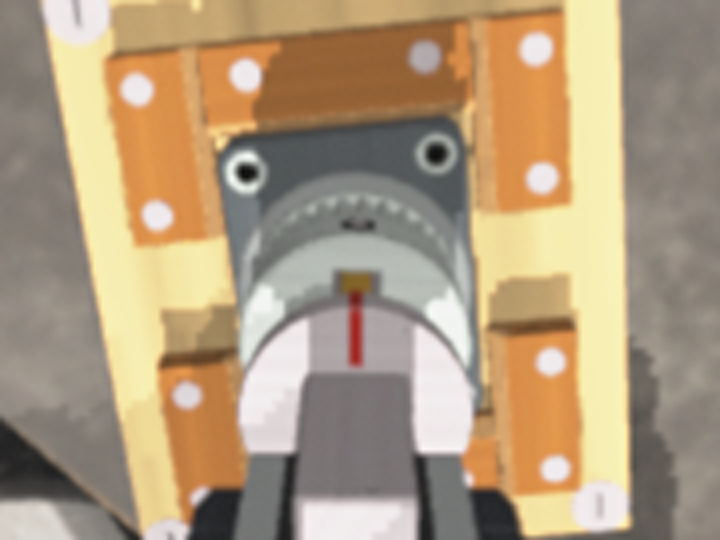

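View pics/s8c.png

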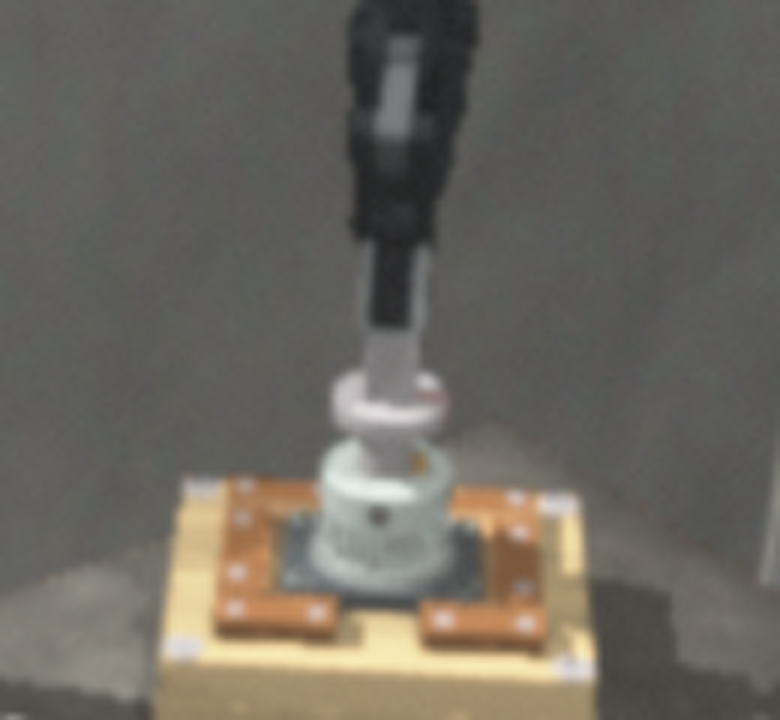

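Run:
```python
from h import *
print(arm.move_straight([503.4,33.5,100],v=25,until_force=15));o=st()
print(arm.move_straight([503.4,33.5,94],v=15,until_force=15));o=st()
for z in (92.5,91.5,90.5,89.5):
    r=arm.move_straight([503.4,33.5,z],v=10,until_force=8);o=st((z,r))
    if o["wrist_force"][2]>9: break
```

```text
False
 20.5 [503.65  33.56 100.2 ] [ 0.04 -1.19  1.09] [-0.177  0.117 -0.029] 0.192
False
 21.05 [503.61  33.57  94.11] [-0.22 -0.41  1.93] [-0.225  0.051  0.019] 0.19
(92.5, False) 21.35 [503.53  33.59  92.55] [-0.54 -0.67  3.18] [-0.118  0.002  0.01 ] 0.194
(91.5, False) 21.6 [503.64  33.63  91.8 ] [ 0.34 -0.24  5.78] [-0.223  0.128  0.02 ] 0.191
(90.5, False) 21.85 [503.88  33.72  91.75] [-3.23 -1.63 15.03] [-0.492  0.767  0.024] 0.192
```

Run:
```python
from h import *
arm.move_straight([503.4,33.5,90.8],v=10)
for i in range(4): arm.sleep(.3);o=st(i)
o,im,d=snap("wrist","w9");crop(im,170,120,180,135,"w9c",4)
o,im,d=snap("side","s9");crop(im,190,80,160,120,"s9c",5)
```

```text
0 22.4 [503.88  33.69  91.79] [-2.19 -2.08 11.85] [-0.358  0.544 -0.016] 0.194
1 22.7 [503.86  33.67  91.79] [-2.09 -1.3  12.36] [-0.377  0.561  0.022] 0.19
2 23.0 [503.86  33.68  91.78] [-2.57 -0.91 11.57] [-0.407  0.496  0.067] 0.194
3 23.3 [503.85  33.67  91.77] [-2.5  -2.19 12.56] [-0.42   0.523 -0.008] 0.189
```

View pics/w9c.png

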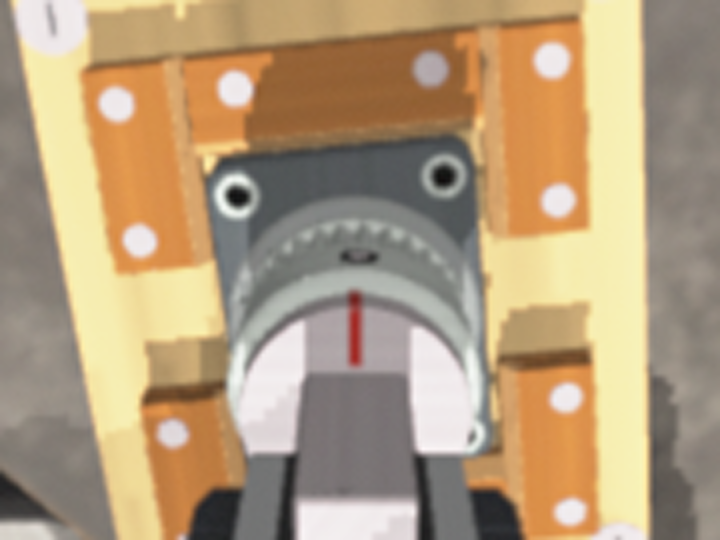

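View pics/s9c.png

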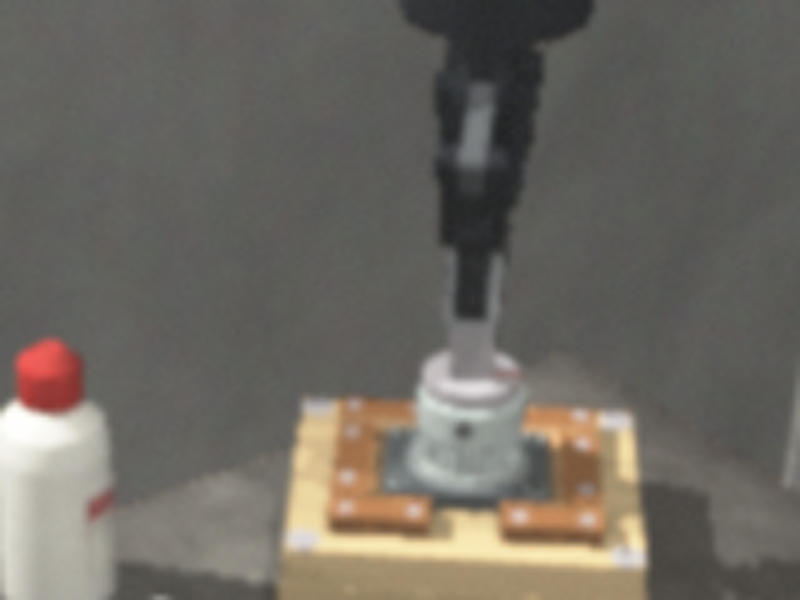

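The collar sits on the hub with no gap, the hub is flat and square in the pocket, and the bottle is standing. The reading is steady at about 12 N, so roughly 15 N on the shaft including its weight.

Run:
```python
from h import *
job.finish_job();st()
```

```text
the job is handed in; nothing more can be done
the job is handed in; nothing more can be done
```

I seated the dark-flanged aluminium hub in the jig pocket and let go of it. I then took the shaft by its square end and lined its key up with the keyway by camera, so it slid in without any searching. I pressed it down against the spring pin until the collar was home on the hub, and handed the job in at about 23.4 s still holding it.

- **Collar home:** the tool stopped at z = 91.8 mm, the height I expected for the collar on the hub. The pictures show no gap, with the flange flat and square in the pocket.
- **Pressing force:** the wrist read a steady 12 N or so upward, about 15 N on the shaft once its weight is added. It peaked at 15 N on the wrist while pressing home.
- **Bottle:** the red-capped bottle is still standing.
- **Disagreements:**
  - The top and wrist cameras differed by up to about 5 mm on the shaft position and 1–2 mm on the jig. I used the wrist readings for the shaft and a compromise for the jig; every fit went in without jamming.
  - There is a small leftover side force of 2–3 N at the end.

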